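# Clamp a tea brick gently in its ratchet holder

## Robot

A 7-joint arm with a two-finger parallel gripper is mounted at the origin on the work surface. World frame = base frame: x ahead of the robot, y to its left, z up, the work surface at z = 0. Lengths are in mm, angles in rad, forces in N, time in s.
With the tool pointing down it reaches from about 425 to 875 mm from the base axis. Payload 4.7 kg.
Tool frame: the origin (TCP) lies midway between the tips of the shut fingers; the grasp point (between the pads) lies 19 mm behind it (env.tcp_to_grasp is the distance from the TCP to the grasp point, in mm); z points along the fingers, y is the line along which they close (so a half turn about z gives the same grasp; the last joint's range is limited). The gripper opens to 85 mm and grips with 20 to 120 N. Pads are 22 mm wide; open, the fingers measure 114 mm over their backs; the gripper's body (76 mm by 85 mm) begins 54 mm behind the grasp point. The pads swing forward as they close: fully open they stand 13 mm farther back than shut.
Start: joints at [1.259, 0.321, -0.07, 1.45, 0.023, 1.371, -0.057], TCP at [208.024, -615.833, 231.349] pointing down, gripper open.
Joint ranges: [-2.86, 2.86], [-0.3, 2.09], [-1.38, 1.24], [0.06, 2.45], [-1.56, 4.7], [0.09, 2.05], [-2.69, 2.69]. Speed limits (rad/s): [2.57, 2.57, 3.14, 3.14, 3.14, 3.14, 3.14].

## Interface

Orientations are given as a 3x3 rotation matrix whose columns are the frame's x, y, z axes.
In Python, from cell import env, imaging gives the robot as it stands. The module is installed in compiled form; this text tells all that it offers.
- The arm moves only by the tool step_arm, never from a script. Its argument "motion" is one flat list of numbers, 6 for each row, row after row: the shift along the tool's x, y, z in cm, then the turn, a rotation vector about the tool's x, y, z in rad. A call has 1 to 12 rows; each row is the pose to reach, as a shift and turn from the pose commanded when the call began, along the tool's axes at that moment; what a row does not reach only later rows make up. A row lasts 1/8 s, in which the tool goes at most 62.5 mm and 10.7 degrees, less where a joint would pass 70% of its speed; a pose out of reach is approached as far as the arm can. A call with a gripper value outside its range is refused whole. "hand" is the opening, from -1 (shut) to 1 (fully open), set as the call begins (left out, the last holds). The fingers move at their own pace and stop on an object; "grip_force" is the grip in N (left out, the last holds). Time passes only in rows, so rows that repeat a pose let the fingers close. It gives the time, the measured TCP pose, the force, the opening and the grip force at its end, in the units of the state.
- env.observe(): the state, without advancing time (a new reading comes with each control period).
- imaging.capture(name): name is "scene" or "top" or "wrist"; returns (picture, depth): 420x560x3 uint8, red, green, blue; 420x560 float32, mm along the optical axis (not along the pixel's ray), 0 where there is no reading.
- imaging.camera_model(name): a dict with "mtx" (3x3 intrinsics, pixels), "distortion" ([k1, k2, p1, p2, k3] as OpenCV has them; the pictures are not rectified), "rvec" (rotation vector, rad) and "tvec" (3), from world to camera coordinates, as OpenCV has them; the wrist camera has in their place "mount" (4x4, takes a point from camera to tool coordinates, whose origin is the TCP and whose axes are the flange's). Camera axes: x right, y down, z forward; pixel columns grow to the right and rows downward; lengths in mm; the calibration is good to about 2 mm. A picture is of the moment at which its call begins: read the wrist's pose just before it. camera_model takes no time and is no camera call.
- env.finish_job(): hands the job in; it is judged then, once.
The state is a dict: "time_s": time; "joint_positions": joint angles; "joint_velocities": joint speeds; "tau": joint torques, N m; "position": TCP position; "tool_rot": TCP orientation; "ft_force": force on the tool from outside, world axes, zero at the start; "moment": the same for the moment, N m; "opening": opening from 0.0 (shut) to 1.0 (fully open); "grip_force": force on a finger pad.
Only numpy, scipy, OpenCV 4.12 (cv2) and the standard library are available. Lean on these libraries where they do the work, as an engineer would, in place of code of your own. Each camera call takes 0.05 s, during which the arm holds its last target. There are 200 camera calls.

## Task

Get the tea brick held for breaking: turn the holder's selector knob clockwise until it clicks in at the three-pip mark, then pump the trigger (squeeze it fully towards the fixed post and let it spring right back, again and again) so that the jaw walks forward and its sprung pad presses the brick against the end stop. Stop there: the pad must be clearly pressed in by the brick (a few millimetres), but by no more than about half of its 18 mm spring travel, because harder crumbles the brick. Move the jaw only with the trigger, do not touch the brick, leave the other things on the counter alone, and finish while still holding the trigger squeezed.

Things in the scene. Friction and masses are not known exactly. Their poses are not given: they have to be found in the camera images.
- clamp: The brick holder: a one-hand bar clamp on a board, fixed on the counter. Origin on the counter under the clamp's bar; positions below given as x, y, z are in this frame, in mm. Its y axis runs along the bar: trigger head at y -140 to -25, brick and end stop at +y; the jaw moves towards +y. The selector lies on the -x side. Head: cheeks up to z 54, steel cover plate under the post up to z 60.
- selector (a joint): Angle of the selector knob, rad, grows clockwise seen from above: 0 = one-pip mark, 0.6 = two-pip mark (at both the pawl is lifted and the trigger drives nothing), 1.2 = three-pip mark (drives the jaw). It clicks into these detents, pulling itself in over the last 0.15 rad (0.05 to 0.1 N m to turn), and stays; end stops at -0.06 and 1.26. Starts at (or just clicking into) the one- or two-pip mark.
- selector_grip (a point): On the selector knob's axis (x -100, y -60) at the height to grip, z 58. The grip is an upright bar 44 long, 14 thick, z 37 to 67, on a disc of radius 17; the box below is 90 x 90, top z 30. The point turns with the knob: its x axis lies along the bar, the -x end carries the white pointer line, which points along the clamp's -x at joint value 0.6.
- trigger (a joint): Angle of the trigger lever, rad: 0 = let go (sprung back), 0.26 = squeezed to its stop. Hinge at y -100, z 4 along the clamp's x; its top moves to +y, to the post. A stroke to above 0.24 and back below 0.02 moves the jaw one tooth, 8.5 mm (first stroke 0 to 10; a stroke may now and then slip and move it less). At squeeze_point it takes 3 N empty, 4 to 10 N driving. Let go, the jaw stays.
- squeeze_plate: Upper part of the trigger: a black upright plate 26 wide (x), 10 thick, from z 56 to z 115, behind (-y of) the fixed post. Its origin lies on the trigger's hinge.
- squeeze_point (a point): On the back (-y) face of the trigger plate, x 0, z 84 to 86: push here towards +y. At y -120 let go, y -99 squeezed. Between this face and the post's front face it is 49 mm let go, 28 mm squeezed.
- post_point (a point): On the front (+y) face of the fixed grip post, x 0, y -71, z 86. The post is black, 26 wide (x), 12 thick (y), z 58 to 116, and does not give.
- jaw (a joint): Travel of the jaw along the bar towards the end stop, m, 0 to 0.075; starts between 0 and 0.028. A stiff slide (5 N) that stays where it is.
- jaw_block: Black block of the jaw, 60 x 14 x 40, top z 61, at y 1 to 15 plus the jaw value; the robot must not push it. Its origin is the clamp's origin shifted by the jaw value along y.
- pad_spring (a joint): How far the pad is pressed into the jaw against its spring, m: 0 = free, 0.018 = bottomed. Spring 400 N/m (0.4 N per mm).
- pad: Flat rubber pad 56 x 6 x 30 in front of the jaw block. Its origin is not in the pad: see pad_face.
- pad_face (a point): Middle of the pad's front face, z 37, at y = 40 + jaw - pad_spring (mm). When it stands at y 90 the brick is against the end stop; before that the brick only slides, which presses the pad in by up to 3 mm.
- brick: The tea brick, dark brown, 85 (x) x 60 (y) x 34 high, about 0.12 kg, lying loose on the board between pad and end stop; origin under its middle, at y 120 when against the stop. It starts 0 to 10 mm from the stop.
- anvil: The fixed end stop, a steel wall 85 wide; its face towards the brick is at clamp y 150. Its origin is the clamp's origin.
- caddy: Bystander: blue plastic tea caddy with a flip-top lid, 79 x 79 x 108 high, beyond the end-stop end of the clamp; origin under its middle.
- coaster: Bystander: glass coaster, 92 across, 8 thick; origin under its middle.
- spoon: Bystander: stainless measuring spoon, 140 long, lying on the counter beyond the trigger head.
- dipper: Bystander: wooden honey dipper, 157 long, lying beyond the end-stop side of the board.
- mug: Bystander: white mug, 80 across, 92 high, beside the trigger end of the board; origin under its middle.
- board_mid (a point): Middle of the top of the wooden board, 210 (x) by 370 (y), 18 thick (x -45, y 10, z 18).
- three_pip_mark (a point): Middle of the mark of three small white raised pips in a radial row on the selector's box, 40 from the knob's axis. The one- and two-pip marks lie around the knob likewise, 1.2 and 0.6 rad before it (anticlockwise from above).
Not all that is in view belongs to the job. Of the things like the brick, leave any that is green, pink or purple; of the rest the larger one is meant.

How it is judged (in metres and radians):
On the way, in this order (a step that is already met when the one before it is completed fails the run):
1. the selector stands in the three-pip detent while the jaw is still back (value of joint selector above 1.08 rad and distance of jaw_block from where it was at the start of the episode below 0.003 m), for 0.2 s.
2. a stroke of the trigger has driven the jaw forward (value of joint selector above 1.08 rad and distance of jaw_block from where it was at the start of the episode above 0.006 m), for 0.1 s.
At the end, for the whole second after the job is handed in: Selector in the three-pip detent (above 1.08 rad); the brick flat and at rest against the end stop (within 1.5 mm) with the pad pressing on it, pressed in by 2 to 11.5 mm; the trigger still held squeezed (above 0.16 rad) by the fingers (value of joint selector above 1.08 rad and value of joint pad_spring between 0.002 and 0.0115 m and contact force between pad and brick above 0.4 N and y of brick in the frame of anvil above 0.1185 m and value of joint trigger above 0.16 rad and contact force between the fingers and squeeze_plate above 1 N and angle between brick's own z axis and vertical below 0.1 rad and linear speed of brick below 0.01 m/s); the arm keeps its last pose, push and grip.
It fails at once if the brick is crushed (pad pressed in more than 13 mm) (value of joint pad_spring above 0.013 m).
It fails at once if the robot pushes the jaw or its pad itself (contact force between any of the arm, the fingers and jaw_block above 2 N or contact force between any of the arm, the fingers and pad above 2 N).
It fails at once if the robot touches the brick (contact force between any of the arm, the fingers and brick above 2 N).
It fails at once if a bystander is moved (distance of any of caddy, coaster, spoon, dipper, mug from where it was at the start of the episode above 0.02 m).
It also fails if it takes over 58 s, if anything falls off the work surface, if the arm or the gripper's body presses on something with over 40 N, if the wrist force passes 120 N, or if a joint passes its speed limit or range.

## Working session

There is one attempt and no reset: what is moved stays moved. The work goes in short steps, Python scripts to look and compute and a tool call to move; the robot and the scene stay as the last step left them, time stands still between calls to the robot, and variables do not carry over. Pictures are saved under pics/ and viewed, at most 10 in all, crops included, and the job is handed in when it is done.

Besides the shell and the picture viewer there is one more tool, called after "Request:" in YAML: its name, and indented under it one key for each argument. step_arm: Moves the arm, as the interface text tells. Its arguments: {"type":"object","properties":{"motion":{"type":"array","items":{"type":"number"}},"hand":{"type":"number"},"grip_force":{"type":"number"}},"required":["motion"]}

```bash
mkdir -p pics; cat > h.py <<'E'
import numpy as np,cv2
from cell import env,imaging
def cap(n,f):
    p,d=imaging.capture(n); cv2.imwrite('pics/'+f+'.png',p[:,:,::-1]); np.save('pics/'+f+'.npy',d); return p,d
def w2c(n):
    m=imaging.camera_model(n)
    if n=='wrist':
        s=env.observe();T=np.eye(4);T[:3,:3]=s['tool_rot'];T[:3,3]=s['position'];return m,T@np.array(m['mount'])
    R=cv2.Rodrigues(np.array(m['rvec'],float))[0];T=np.eye(4);T[:3,:3]=R.T;T[:3,3]=-R.T@np.array(m['tvec'],float).ravel();return m,T
def ray(n,uv,T=None):
    m,T0=w2c(n);T=T0 if T is None else T
    x=cv2.undistortPoints(np.array(uv,float).reshape(-1,1,2),np.array(m['mtx'],float),np.array(m['distortion'],float)).reshape(-1,2)
    return T[:3,3],np.c_[x,np.ones(len(x))]@T[:3,:3].T
def onz(n,uv,z,T=None):
    o,d=ray(n,uv,T);return o+d*((z-o[2])/d[:,2])[:,None]
def ptd(n,uv,D,T=None):
    o,d=ray(n,uv,T);return o+d*np.array([D[int(v),int(u)] for u,v in uv])[:,None]
E
python3 - <<'E'
from h import *
p,d=cap('top','t1');q,e=cap('scene','s1')
s=env.observe();print(s['time_s'],s['tool_rot'],s['opening'])
E
```

```text
0.1 [[ 9.47377709e-01  3.20117255e-01 -6.47306095e-04]
 [ 3.20117899e-01 -9.47376246e-01  1.66699112e-03]
 [-7.96097962e-05 -1.78648450e-03 -9.99998401e-01]] 0.9969312264865414
```

View pics/t1.png

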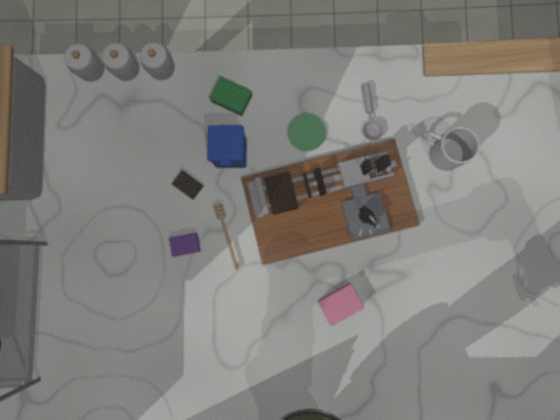

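View pics/s1.png

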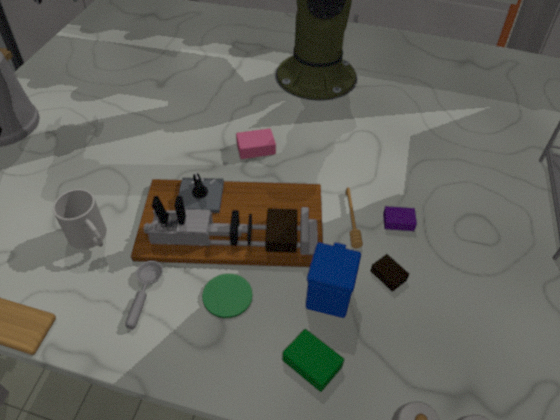

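The top view shows the board with corners near (243,178), (396,139), (419,225), (263,263). The selector is at about (368,214), the trigger and post at about (367–385,163), the brick at (281,192) and the caddy at (227,146). Next I'll measure the board pose and the knob.

```bash
python3 - <<'E'
from h import *
p=cv2.imread('pics/t1.png');d=np.load('pics/t1.npy')
hsv=cv2.cvtColor(p,cv2.COLOR_BGR2HSV)
m=cv2.inRange(hsv,(5,90,40),(20,255,200));m[:100]=0;m[:,:235]=0
m=cv2.morphologyEx(m,cv2.MORPH_OPEN,np.ones((3,3)))
c=max(cv2.findContours(m,cv2.RETR_EXTERNAL,cv2.CHAIN_APPROX_NONE)[0],key=cv2.contourArea)
P=onz('top',c.reshape(-1,2),18)
r=cv2.minAreaRect(P[:,:2].astype(np.float32));print(r);print(cv2.boxPoints(r))
print(w2c('top')[1][:3,3])
b=cv2.boxPoints(r)
# long axis towards +y world
e=[b[1]-b[0],b[2]-b[1]];L=max(e,key=np.linalg.norm);y=L/np.linalg.norm(L);y=y*np.sign(y[1]);x=np.array([y[1],-y[0]])
O=np.array(r[0])+45*x-10*y
print('x',x,'y',y,'O',O)
C=np.eye(4);C[:2,0]=x;C[:2,1]=y;C[:2,3]=O;np.save('C.npy',C)
w=lambda q:(C@np.array([*q,1]))[:3]
for n,q in dict(knob=(-100,-60,58),mid3=(0,-95,86),anvil=(0,150,40),brick=(0,115,34)).items():
    print(n,w(q))
mm=imaging.camera_model('top')
# depth points in clamp frame
v,u=np.mgrid[120:270,235:430];uv=np.c_[u.ravel(),v.ravel()]
W=ptd('top',uv,d);Q=(W-[*O,0])@C[:3,:3]
np.save('Q.npy',Q)
def st(n,k):
    print(n,k.sum(),Q[k].mean(0).round(1),Q[k].min(0).round(1),Q[k].max(0).round(1))
X,Y,Z=Q.T
st('knob',(abs(X+100)<40)&(abs(Y+60)<40)&(Z>50)&(Z<85))
st('posts',(abs(X)<40)&(Y<-40)&(Y>-150)&(Z>100))
st('brick',(abs(X)<60)&(Y>70)&(Y<150)&(Z>45)&(Z<58))
st('board',(X>-140)&(X<-60)&(Y>0)&(Y<180))
st('mugtop',(Z>80)&(Z<130)&(Y<-150))
big=cv2.resize(p[130:270,235:430],None,fx=4,fy=4,interpolation=cv2.INTER_CUBIC);cv2.imwrite('pics/t1c.png',cv2.convertScaleAbs(big,alpha=1.5))
E
```

```text
((520.1995239257812, -5.4733734130859375), (121.27169036865234, 235.87315368652344), 12.89227294921875)
[[ 434.77838    95.96118 ]
 [ 487.40607  -133.96591 ]
 [ 605.62067  -106.90793 ]
 [ 552.993     123.019165]]
[ 454.65941918   36.44767033 1077.97548053]
x [0.97479135 0.2231186 ] y [-0.2231186   0.97479135] O [566.29632187  -5.18094921]
knob [482.20430326 -85.98029041  58.        ]
mid3 [587.49258918 -97.78612727  86.        ]
anvil [532.82853138 141.03775299  40.        ]
brick [540.6376825  106.92005581  34.        ]<stdin>:25: RuntimeWarning: Mean of empty slice.
  ret = um.true_divide(
Traceback (most recent call last):
ValueError: zero-size array to reduction operation minimum which has no identity
```

```bash
python3 - <<'E'
from h import *
m,T=w2c('top');print(m);print(T.round(3))
d=np.load('pics/t1.npy');print(d[300,300],d[230,300],d[146,227],d.min(),d.max())
m,T=w2c('scene');print(m['mtx']);print(T.round(3));d=np.load('pics/s1.npy');print(d[300,100],d[200,290])
print(onz('top',[(310,415),(243,178),(396,139),(419,225),(263,263)],18).round())
print(onz('scene',[(316,75),(322,182),(323,265),(134,262),(150,180)],18).round())
E
```

```text
{'mtx': array([[462.84910307,   0.        , 277.10620685],
       [  0.        , 462.84910307, 198.84106384],
       [  0.        ,   0.        ,   1.        ]]), 'distortion': array([0.04853933, 0.        , 0.        , 0.        , 0.        ]), 'rvec': array([ 2.12702034, -2.17061647,  0.1021882 ]), 'tvec': array([  71.88245453,  578.06396482, 1015.25845086])}
[[-1.900000e-02 -9.930000e-01  1.190000e-01  4.546590e+02]
 [-1.000000e+00  2.200000e-02  2.300000e-02  3.644800e+01]
 [-2.500000e-02 -1.180000e-01 -9.930000e-01  1.077975e+03]
 [ 0.000000e+00  0.000000e+00  0.000000e+00  1.000000e+00]]
1056.6265 1054.9879 996.6833 0.0 1979.885
[[482.51667736   0.         281.88241958]
 [  0.         482.51667736 212.03907053]
 [  0.           0.           1.        ]]
[[-2.500000e-01  7.290000e-01 -6.370000e-01  1.162613e+03]
 [ 9.680000e-01  2.010000e-01 -1.500000e-01  1.849850e+02]
 [ 1.800000e-02 -6.540000e-01 -7.560000e-01  7.651450e+02]
 [ 0.000000e+00  0.000000e+00  0.000000e+00  1.000000e+00]]
863.5446 1013.25287
[[ 110.   -2.   18.]
 [ 632.  139.   18.]
 [ 715. -218.   18.]
 [ 515. -260.   18.]
 [ 436.   95.   18.]]
[[  25.    3.   18.]
 [ 427.   99.   18.]
 [ 640.  144.   18.]
 [ 728. -201.   18.]
 [ 520. -263.   18.]]
```

```bash
cat > m.py <<'E'
from h import *
p=cv2.imread('pics/t1.png');d=np.load('pics/t1.npy')
hsv=cv2.cvtColor(p,cv2.COLOR_BGR2HSV)
m=cv2.inRange(hsv,(0,60,25),(22,255,230));m[:100]=0;m[290:]=0;m[:,:241]=0;m[:,430:]=0
m=cv2.morphologyEx(m,cv2.MORPH_OPEN,np.ones((2,2)))
cs=[c for c in cv2.findContours(m,cv2.RETR_EXTERNAL,cv2.CHAIN_APPROX_NONE)[0] if cv2.contourArea(c)>60]
c=np.vstack(cs)
P=onz('top',c.reshape(-1,2),18)
r=cv2.minAreaRect(P[:,:2].astype(np.float32));print(r)
b=cv2.boxPoints(r);print(b)
e=[b[1]-b[0],b[2]-b[1]];L=max(e,key=np.linalg.norm);y=L/np.linalg.norm(L);y=y*np.sign(y[1]);x=np.array([y[1],-y[0]])
O=np.array(r[0])+45*x-10*y
print('x',x,'y',y,'O',O)
C=np.eye(4);C[:2,0]=x;C[:2,1]=y;C[:2,3]=O;np.save('C.npy',C)
v,u=np.mgrid[120:270,235:430];uv=np.c_[u.ravel(),v.ravel()]
W=ptd('top',uv,d);Q=(W-[*O,0])@C[:3,:3]
def st(n,k):
    if k.sum():print(n,k.sum(),np.median(Q[k],0).round(1),Q[k].min(0).round(1),Q[k].max(0).round(1))
X,Y,Z=Q.T
st('knob',(abs(X+100)<40)&(abs(Y+60)<40)&(Z>50)&(Z<85))
st('posts',(abs(X)<40)&(Y<-40)&(Y>-170)&(Z>90))
st('anvil',(abs(X)<60)&(Y>130)&(Y<180)&(Z>60))
st('brick',(abs(X)<60)&(Y>70)&(Y<150)&(Z>40)&(Z<58))
st('board',(X>-140)&(X<-60)&(Y>0)&(Y<180))
big=cv2.resize(p[130:270,235:430],None,fx=4,fy=4,interpolation=cv2.INTER_CUBIC);cv2.imwrite('pics/t1c.png',cv2.convertScaleAbs(big,alpha=1.5))
E
python3 m.py
```

```text
((572.8374633789062, -60.376708984375), (207.06704711914062, 366.7022399902344), 13.142618179321289)
[[ 430.3262    94.6309 ]
 [ 513.7054  -262.46634]
 [ 715.34875 -215.38431]
 [ 631.96954  141.71292]]
x [0.97380716 0.22737573] y [-0.22737573  0.97380716] O [618.93254399 -59.88287258]
knob 150 [-96.9 -57.4  67.6] [-118.   -71.9   50.6] [-75.1 -44.7  73.1]
posts 210 [   1.9 -110.4  113.9] [ -10.4 -123.    90.1] [ 15.3 -69.1 120.1]
anvil 166 [  3.9 157.9  61.6] [-38.9 150.9  60. ] [ 45.4 164.4  66.4]
brick 1002 [ -0.9 113.4  53.1] [-42.5  83.6  40.2] [ 43.  143.7  57.9]
board 2896 [-102.    94.1   19.3] [-1.40e+02  1.00e-01  1.25e+01] [ -60.1  179.9 1078. ]
```

View pics/t1c.png

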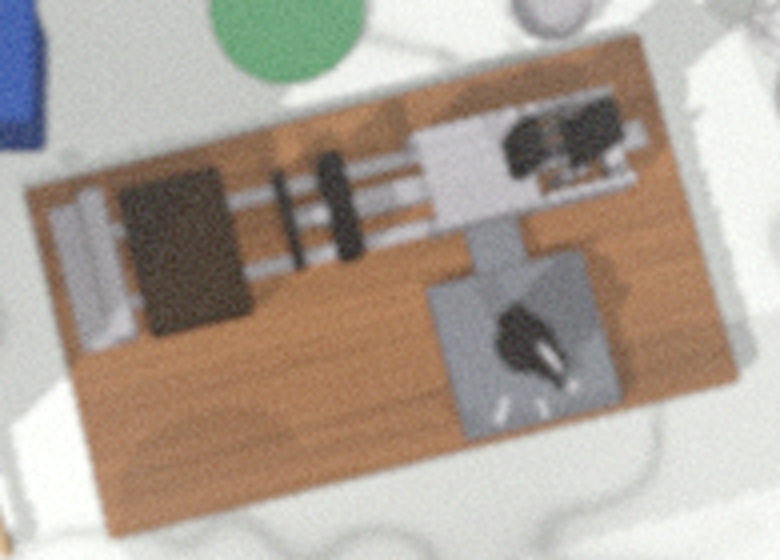

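The knob's pointer is at the one-pip mark (crop 548,355), with the pips at (572,385), (543,408) and (502,410). The depth data agree with the clamp frame after a shift of about 2 mm.

```bash
cat >> h.py <<'E'
def clamp(): return np.load('C.npy')
def cw(q): return (clamp()@np.array([*q,1.]))[:3]
def plan(pos,ydir=None):
    """shift (cm) and z turn in the present tool frame to reach pos, closing axis along clamp ydir"""
    s=env.observe();R=np.array(s['tool_rot']);sh=R.T@(np.array(pos)-s['position'])/10
    if ydir is None: return sh.round(2)
    w=clamp()[:3,:3]@np.array([*ydir,0.]);out=[]
    for sg in (1,-1):
        y=sg*w;z=np.array([0,0,-1.]);x=np.cross(y,z);D=np.c_[x,y,z]
        out.append(cv2.Rodrigues(R.T@D)[0].ravel().round(3))
    return sh.round(2),out
E
python3 - <<'E'
from h import *
C=clamp();C[:3,3]+=C[:3,:3]@[2,2,0];np.save('C.npy',C)
a=.6
k=cw((-100,-60,0));print(k,C[:3,3])
print(plan([k[0],k[1],150],(np.sin(a),-np.cos(a))))
print(imaging.camera_model('wrist')['mount'])
E
```

```text
[ 536.68723509 -138.64650926    0.        ] [620.42540684 -57.48050681   0.        ]
(array([ 46.41, -34.62,   8.09]), [array([-0.002, -0.   , -0.504]), array([-1.000e-03,  2.000e-03,  2.638e+00])])
[[-6.37030335e-04 -9.46597904e-01 -3.22415884e-01  8.33467372e+01]
 [ 9.99999769e-01 -6.79004627e-04  1.77229738e-05  2.41406406e-01]
 [-2.35698407e-04 -3.22415798e-01  9.46598118e-01 -1.42767395e+02]
 [ 0.00000000e+00  0.00000000e+00  0.00000000e+00  1.00000000e+00]]
```

Request:
step_arm:
  motion: [46.4,-34.6,6,0,0,-0.504,46.4,-34.6,6,0,0,-0.504,46.4,-34.6,6,0,0,-0.504,46.4,-34.6,6,0,0,-0.504,46.4,-34.6,6,0,0,-0.504,46.4,-34.6,6,0,0,-0.504,46.4,-34.6,6,0,0,-0.504,46.4,-34.6,6,0,0,-0.504,46.4,-34.6,6,0,0,-0.504,46.4,-34.6,6,0,0,-0.504,46.4,-34.6,6,0,0,-0.504,46.4,-34.6,6,0,0,-0.504]
  hand: 0

```text
time_s: 1.6
position: [536.0, -141.2, 171.0]
tool_rot: [[0.676, 0.736, -0.001], [0.736, -0.676, -0.001], [-0.001, -0.0, -1.0]]
ft_force: [0.3, -1.3, -0.4]
opening: 0.496
grip_force: 0.0
```

```bash
python3 - <<'E'
from h import *
s=env.observe();print(s['time_s'],s['position'],s['joint_positions'],s['opening'])
p,d=cap('wrist','w1');_,T=w2c('wrist')
np.save('pics/w1T.npy',T)
v,u=np.mgrid[0:420,0:560];Q=(ptd('wrist',np.c_[u.ravel(),v.ravel()],d,T)-clamp()[:3,3])@clamp()[:3,:3]
X,Y,Z=Q.T
k=(abs(X+100)<35)&(abs(Y+60)<35)&(Z>50)&(Z<80)
print(k.sum(),Q[k].min(0),Q[k].max(0),np.percentile(Z[k],95))
t=k&(Z>62)
r=cv2.minAreaRect(Q[t][:,:2].astype(np.float32));print(r)
E
```

```text
1.6 [ 536.01879473 -141.2213949   171.02407499] [ 0.69293371  0.19579624 -0.53969753  1.7549605   0.10766762  1.22087027
 -0.61838854] 0.49552853159253357
929 [-123.0371309   -74.00309978   50.21385953] [-79.42618977 -46.1984098   69.43820621] 68.5046644983995
((-101.21440124511719, -59.99806213378906), (43.410579681396484, 14.04509162902832), 22.53815269470215)
```

View pics/w1.png

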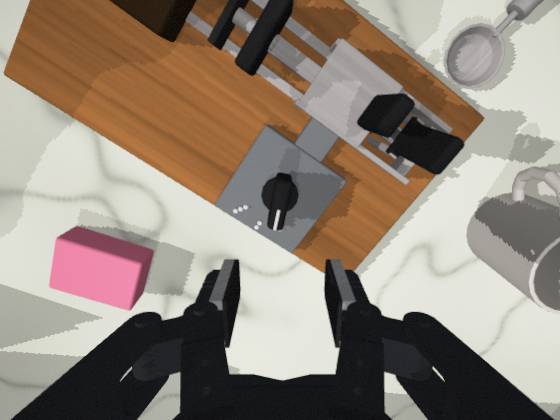

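The wrist view shows the knob at (279,200) with its pointer line running to about (277,225). The post and trigger are at (387,115) and (425,145), and the spoon and mug are clear. The bar angle from the depth data needs checking against the pointer line.

```bash
python3 - <<'E'
from h import *
T=np.load('pics/w1T.npy');C=clamp()
p=cv2.imread('pics/w1.png');g=p.min(2)
m=(g>140).astype(np.uint8);m[:,:225]=0;m[:,320:]=0;m[:195]=0;m[240:]=0
n,l,s,c=cv2.connectedComponentsWithStats(m)
for i in range(1,n):
    if s[i,4]>250 or s[i,4]<3: continue
    z=67 if s[i,4]>25 else 31
    w=(onz('wrist',[c[i]],z,T)-C[:3,3])@C[:3,:3]
    v=w[0,:2]-[-101,-60]
    print(s[i],c[i].round(1),w.round(1),'joint',(0.6-np.arctan2(-v[1],-v[0])).round(3),np.hypot(*v).round(1))
s=env.observe();print(s['tool_rot'][:2,1])
E
```

```text
[233 205  16   9  72] [239.9 208.9] [[-121.3  -35.    67. ]] joint 1.489 32.2
[273 210   7  21  72] [276.1 220. ] [[-112.7  -65.    67. ]] joint 0.195 12.8
[ 0.73589024 -0.67710084]
```

```bash
python3 - <<'E'
from h import *
T=np.load('pics/w1T.npy');C=clamp()
w=(onz('wrist',[(239.9,208.9),(257,224)],31,T)-C[:3,3])@C[:3,:3];print(w.round(1))
for a in (0.6,0.4): 
    k=cw((-101,-60,0));print(a,plan([k[0],k[1],43],(np.sin(a),-np.cos(a))))
p=cv2.imread('pics/w1.png');cv2.imwrite('pics/w1c.png',cv2.resize(p[150:270,200:360],None,fx=5,fy=5,interpolation=cv2.INTER_CUBIC))
E
```

```text
[[-134.3  -37.8   31. ]
 [-138.1  -59.3   31. ]]
0.6 (array([ 0.19, -0.21, 12.82]), [array([ 0.   ,  0.001, -0.002]), array([ 2.000e-03, -0.000e+00,  3.139e+00])])
0.4 (array([ 0.19, -0.21, 12.82]), [array([0.   , 0.001, 0.198]), array([-2.000e-03,  0.000e+00, -2.944e+00])])
```

View pics/w1c.png

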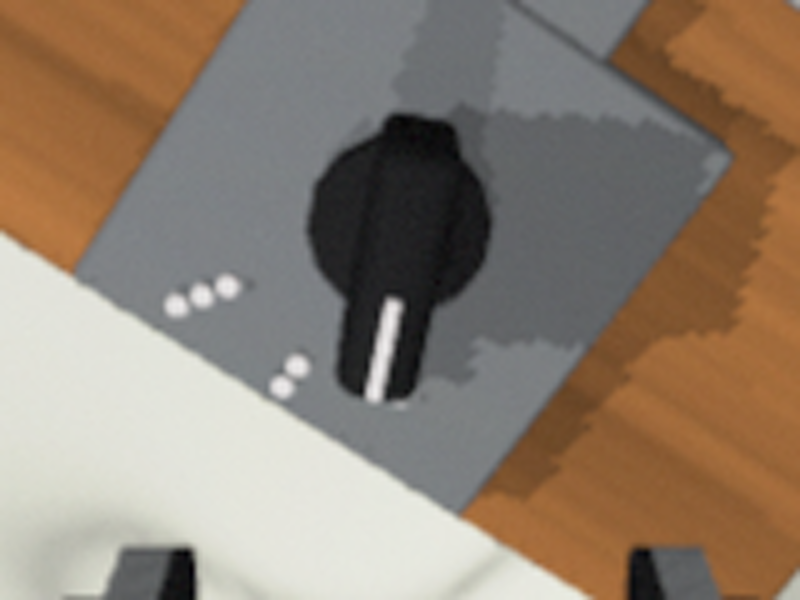

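The crop shows the pointer just past the one-pip mark, which peeks out to its right at (400,405), so the selector is at about 0.15–0.2 rad. The three-pip mark measures (-134,-38), which matches the expected (-133,-37). Going down to grip.

Request:
step_arm:
  motion: [0.2,-0.2,5,0,0,0.17,0.2,-0.2,9,0,0,0.18,0.2,-0.2,11.5,0,0,0.18,0.2,-0.2,12.7,0,0,0.18,0.2,-0.2,12.7,0,0,0.18]

```text
time_s: 2.28
position: [536.2, -137.7, 44.1]
tool_rot: [[0.797, 0.604, -0.001], [0.604, -0.797, -0.0], [-0.001, -0.0, -1.0]]
ft_force: [-0.1, 0.2, 0.3]
opening: 0.496
grip_force: 0.0
```

Request:
step_arm:
  motion: [0,0,0,0,0,0,0,0,0,0,0,0,0,0,0,0,0,0,0,0,0,0,0,0,0,0,0,0,0,0]
  hand: -1
  grip_force: 25

```text
time_s: 2.9
position: [537.5, -137.0, 45.7]
tool_rot: [[0.796, 0.605, 0.002], [0.605, -0.796, -0.001], [0.001, 0.002, -1.0]]
ft_force: [-1.4, -0.6, 6.4]
opening: 0.157
grip_force: 27.4
```

Request:
step_arm:
  motion: [0,0,0,0,0,0.15,0,0,0,0,0,0.3,0,0,0,0,0,0.45,0,0,0,0,0,0.6,0,0,0,0,0,0.75,0,0,0,0,0,0.9,0,0,0,0,0,1.03,0,0,0,0,0,1.03,0,0,0,0,0,1.03]

```text
time_s: 4.03
position: [537.8, -139.4, 45.7]
tool_rot: [[0.929, -0.37, 0.003], [-0.37, -0.929, -0.004], [0.004, 0.003, -1.0]]
ft_force: [-0.7, -5.1, 4.0]
opening: 0.156
grip_force: 27.2
```

```bash
python3 - <<'E'
from h import *
s=env.observe();C=clamp();y=C[:3,:3].T@s['tool_rot'][:,1];print('tool yaw -> joint est',.6-np.arctan2(y[0],-y[1]),s['moment'],s['joint_positions'])
E
```

```text
tool yaw -> joint est 1.2081855003871502 [-1.20165351  0.12170928  0.0463115 ] [ 0.50233657  0.30821816 -0.34090044  1.8800684   0.12721444  0.9704267
 -1.8450176 ]
```

Request:
step_arm:
  motion: [0,0,0,0,0,0,0,0,0,0,0,0,0,0,0,0,0,0,0,0,-4,0,0,0,0,0,-9,0,0,0,0,0,-13,0,0,-0.15,0,0,-13,0,0,-0.3]
  hand: 0.3

```text
time_s: 4.9
position: [539.2, -136.7, 178.3]
tool_rot: [[0.997, -0.074, 0.007], [-0.074, -0.997, -0.002], [0.007, 0.002, -1.0]]
ft_force: [-0.6, -0.0, -0.7]
opening: 0.651
grip_force: 0.0
```

```bash
python3 - <<'E'
from h import *
C=clamp()
p,d=cap('wrist','w2');_,T=w2c('wrist')
v,u=np.mgrid[0:420,0:560];Q=(ptd('wrist',np.c_[u.ravel(),v.ravel()],d,T)-C[:3,3])@C[:3,:3]
X,Y,Z=Q.T;Q2=Q[(abs(X)<30)&(Y>-150)&(Y<-50)&(Z>105)&(Z<125)]
print(len(Q2),Q2.min(0).round(1),Q2.max(0).round(1))
k=(abs(X+100)<35)&(abs(Y+60)<35)&(Z>62)&(Z<80)
print(cv2.minAreaRect(Q[k][:,:2].astype(np.float32)))
print(np.histogram(Q2[:,1],bins=np.arange(-135,-55,5)))
t=cw((0,-85,67));print(plan([t[0],t[1],170],(0,-1)),plan(t),env.observe()['time_s'])
E
```

```text
1719 [ -15.  -124.3  105. ] [ 11.  -69.9 116.2]
((-102.23350524902344, -58.909889221191406), (13.965018272399902, 43.34513473510742), 55.717281341552734)
(array([  0,   0, 278, 414, 149,   0,   0,   0,   0,   0, 134, 386, 355,
         3,   0]), array([-135, -130, -125, -120, -115, -110, -105, -100,  -95,  -90,  -85,
        -80,  -75,  -70,  -65,  -60]))
(array([10.18, -0.34,  0.66]), [array([ 0.001, -0.003, -0.299]), array([-5.000e-03, -2.000e-03,  2.842e+00])]) [10.15 -0.34 10.96] 4.95
```

View pics/w2.png

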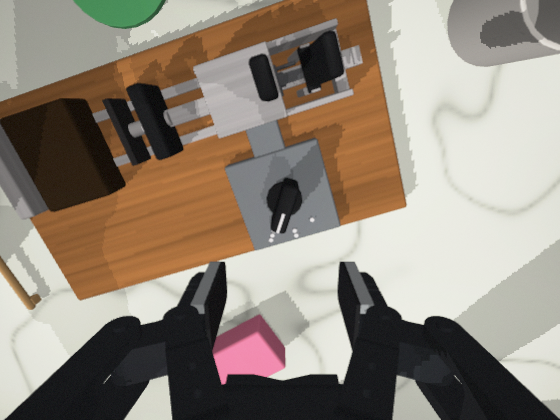

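The wrist view shows the selector on the three-pip line, with the pointer at (278,222) and three pips at (271,237). The post is at (263,78), the trigger plate at (322,60), and the jaw and pad at (155,120) and (127,132). Moving over the trigger.

Request:
step_arm:
  motion: [5,-0.1,0.4,0,0,-0.15,10,-0.3,0.5,0,0,-0.3,10,-0.3,0.5,0,0,-0.3,10,-0.3,0.5,0,0,-0.3]
  hand: 1

```text
time_s: 5.45
position: [635.7, -141.3, 168.1]
tool_rot: [[0.976, 0.217, -0.003], [0.217, -0.976, 0.001], [-0.002, -0.001, -1.0]]
ft_force: [-0.3, -0.1, 0.2]
opening: 1.003
grip_force: 0.0
```

```bash
python3 - <<'E'
from h import *
C=clamp();C[:3,3]+=C[:3,:3]@[-1.5,0,0];np.save('C.npy',C)
print(plan(cw((0,-87,67)),(0,-1)),plan(cw((0,-85,67))),env.observe()['opening'],env.observe()['joint_positions'])
for n in('top','scene'):
    p,d=cap(n,n+'2')
a=cv2.imread('pics/top2.png')[130:270,235:430];b=cv2.imread('pics/scene2.png')[150:290,120:340]
cv2.imwrite('pics/ts2.png',np.hstack([cv2.resize(a,(390,280)),cv2.resize(b,(410,280))]))
E
```

```text
(array([ 0.29,  0.2 , 10.11]), [array([-0.001,  0.002, -0.011]), array([4.000e-03, 2.000e-03, 3.131e+00])]) [ 0.29  0.   10.11] 1.002927043910913 [ 0.49988967  0.39087914 -0.41496932  1.51549122  0.16092613  1.27185331
 -1.28752025]
```

View pics/ts2.png

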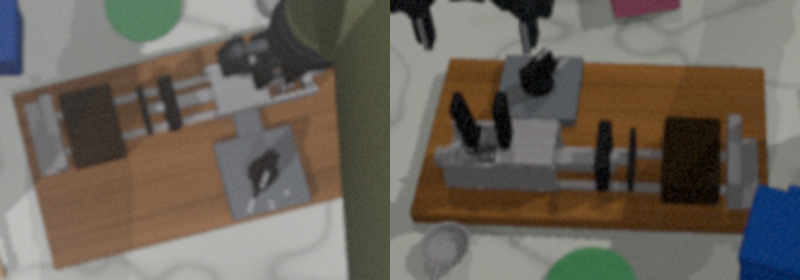

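Both views see the jaw (left crop 168,103; right crop 603,157) and the pad, so I can monitor them. Descending now.

Request:
step_arm:
  motion: [0.3,0.2,4,0,0,0,0.3,0.2,8,0,0,0,0.3,0.1,10,0,0,0,0.3,0,10.1,0,0,0,0.3,0,10.1,0,0,0]

```text
time_s: 6.18
position: [640.6, -141.0, 70.2]
tool_rot: [[0.976, 0.218, 0.003], [0.218, -0.976, -0.001], [0.002, 0.001, -1.0]]
ft_force: [-0.2, 1.3, 1.2]
opening: 1.004
grip_force: 0.0
```

```bash
cat >> h.py <<'E'
def jawmeas(n='scene',tag=None):
    # dark spans along the clamp's y at the top edges, from calibrated points in the clamp frame
    p,d=imaging.capture(n) if tag is None else (cv2.imread('pics/'+tag+'.png')[:,:,::-1],np.load('pics/'+tag+'.npy'))
    C=clamp();T=None if n!='wrist' else w2c(n)[1]
    v,u=np.mgrid[0:420,0:560];Q=(ptd(n,np.c_[u.ravel(),v.ravel()],d,T)-C[:3,3])@C[:3,:3]
    X,Y,Z=Q.T;k=p.reshape(-1,3).max(1)<75
    def rng(m): return (m.sum(),*np.percentile(Y[m],[3,50,97]).round(1)) if m.sum()>5 else None
    f=(abs(X)<27)&k&(Y>-3)
    H=np.histogram(Y[f&(Z>40)&(Z<70)],bins=np.arange(-4,160,4))
    return dict(jaw=rng(f&(Z>56)&(Z<68)&(Y<110)),h=[(int(b),int(a)) for a,b in zip(*H) if a>4],brick=rng((abs(X)<35)&(Y>75)&(Y<152)&(Z>44)&(Z<57)&k))
E
python3 - <<'E'
from h import *
print(jawmeas('scene','scene2'));print(jawmeas('top','top2'))
print(env.observe()['time_s'],cw((0,-85,67)))
E
```

```text
{'jaw': (np.int64(152), np.float64(14.3), np.float64(21.0), np.float64(26.8)), 'h': [(12, 24), (16, 42), (20, 47), (24, 62), (44, 17), (48, 56), (80, 35), (84, 47), (88, 44), (92, 46), (96, 47), (100, 45), (104, 44), (108, 44), (112, 44), (116, 45), (120, 46), (124, 46), (128, 52), (132, 52), (136, 44)], 'brick': (np.int64(882), np.float64(82.9), np.float64(110.7), np.float64(139.5))}
{'jaw': (np.int64(162), np.float64(16.3), np.float64(23.4), np.float64(103.6)), 'h': [(16, 42), (20, 44), (24, 60), (48, 37), (52, 16), (80, 13), (84, 45), (88, 43), (92, 44), (96, 41), (100, 43), (104, 45), (108, 41), (112, 42), (116, 45), (120, 42), (124, 43), (128, 45), (132, 39), (136, 45), (140, 13)], 'brick': (np.int64(795), np.float64(84.5), np.float64(112.2), np.float64(139.5))}
6.175 [ 638.29163323 -140.59517867   67.        ]
```

Jaw starts at about 13 mm, and the brick is 6–8 mm from the stop. First stroke now.

Request:
step_arm:
  motion: [0,0,0,0,0,0,0,0,0,0,0,0,0,0,0,0,0,0,0,0,0,0,0,0,0,0,0,0,0,0,0,0,0,0,0,0]
  hand: -1
  grip_force: 25

```text
time_s: 6.92
position: [639.9, -140.3, 70.0]
tool_rot: [[0.976, 0.22, 0.001], [0.22, -0.976, -0.001], [0.0, 0.001, -1.0]]
ft_force: [-2.5, 0.4, 9.2]
opening: 0.332
grip_force: 29.5
```

```bash
python3 - <<'E'
from h import *
print(jawmeas('scene'))
E
```

```text
{'jaw': (np.int64(151), np.float64(19.6), np.float64(26.1), np.float64(32.2)), 'h': [(16, 8), (20, 45), (24, 44), (28, 46), (32, 34), (52, 42), (56, 27), (80, 35), (84, 44), (88, 46), (92, 46), (96, 45), (100, 46), (104, 46), (108, 44), (112, 44), (116, 43), (120, 46), (124, 46), (128, 49), (132, 50), (136, 44), (148, 6)], 'brick': (np.int64(883), np.float64(82.8), np.float64(110.8), np.float64(139.5))}
```

Request:
step_arm:
  motion: [0,0,0,0,0,0,0,0,0,0,0,0,0,0,0,0,0,0,0,0,0,0,0,0,0,0,0,0,0,0]
  hand: 1

```text
time_s: 7.6
position: [639.6, -140.6, 68.2]
tool_rot: [[0.976, 0.218, -0.0], [0.218, -0.976, 0.0], [-0.0, -0.0, -1.0]]
ft_force: [0.2, 0.7, -0.1]
opening: 1.003
grip_force: 0.0
```

Request:
step_arm:
  motion: [0,0,0,0,0,0,0,0,0,0,0,0,0,0,0,0,0,0,0,0,0,0,0,0,0,0,0,0,0,0,0,0,0,0,0,0]
  hand: -1

```text
time_s: 8.35
position: [639.7, -140.4, 69.8]
tool_rot: [[0.976, 0.219, 0.0], [0.219, -0.976, -0.0], [0.0, 0.0, -1.0]]
ft_force: [-3.3, -0.6, 8.5]
opening: 0.336
grip_force: 29.2
```

```bash
python3 - <<'E'
from h import *
print(jawmeas('scene'))
E
```

```text
{'jaw': (np.int64(151), np.float64(28.2), np.float64(34.6), np.float64(40.5)), 'h': [(28, 41), (32, 46), (36, 46), (40, 33), (60, 43), (64, 32), (80, 35), (84, 46), (88, 45), (92, 43), (96, 47), (100, 48), (104, 44), (108, 45), (112, 42), (116, 45), (120, 47), (124, 48), (128, 50), (132, 50), (136, 43)], 'brick': (np.int64(881), np.float64(82.8), np.float64(110.8), np.float64(139.5))}
```

Request:
step_arm:
  motion: [0,0,0,0,0,0,0,0,0,0,0,0,0,0,0,0,0,0,0,0,0,0,0,0,0,0,0,0,0,0]
  hand: 1

```text
time_s: 9.02
position: [639.6, -140.5, 68.3]
tool_rot: [[0.976, 0.218, -0.0], [0.218, -0.976, 0.0], [0.0, -0.0, -1.0]]
ft_force: [0.4, -0.4, 0.3]
opening: 0.999
grip_force: 0.0
```

Request:
step_arm:
  motion: [0,0,0,0,0,0,0,0,0,0,0,0,0,0,0,0,0,0,0,0,0,0,0,0,0,0,0,0,0,0,0,0,0,0,0,0]
  hand: -1

```text
time_s: 9.78
position: [639.6, -140.4, 69.8]
tool_rot: [[0.976, 0.22, 0.0], [0.22, -0.976, -0.0], [0.0, 0.0, -1.0]]
ft_force: [-3.7, 0.2, 8.3]
opening: 0.332
grip_force: 29.3
```

Request:
step_arm:
  motion: [0,0,0,0,0,0,0,0,0,0,0,0,0,0,0,0,0,0,0,0,0,0,0,0,0,0,0,0,0,0]
  hand: 1

```text
time_s: 10.4
position: [639.6, -140.5, 68.3]
tool_rot: [[0.976, 0.218, -0.0], [0.218, -0.976, 0.0], [-0.0, -0.001, -1.0]]
ft_force: [0.6, 0.5, -0.4]
opening: 1.0
grip_force: 0.0
```

Request:
step_arm:
  motion: [0,0,0,0,0,0,0,0,0,0,0,0,0,0,0,0,0,0,0,0,0,0,0,0,0,0,0,0,0,0,0,0,0,0,0,0]
  hand: -1

```text
time_s: 11.15
position: [639.7, -140.4, 69.7]
tool_rot: [[0.976, 0.22, 0.0], [0.22, -0.976, -0.0], [0.0, 0.001, -1.0]]
ft_force: [-3.7, -0.5, 7.8]
opening: 0.328
grip_force: 29.2
```

```bash
python3 - <<'E'
from h import *
print(jawmeas('scene'));print(jawmeas('top'))
E
```

```text
{'jaw': (np.int64(153), np.float64(45.1), np.float64(51.3), np.float64(57.3)), 'h': [(40, 5), (44, 37), (48, 45), (52, 47), (56, 37), (72, 6), (76, 42), (80, 46), (84, 46), (88, 45), (92, 44), (96, 46), (100, 46), (104, 46), (108, 45), (112, 45), (116, 45), (120, 46), (124, 47), (128, 51), (132, 50), (136, 45)], 'brick': (np.int64(960), np.float64(77.9), np.float64(108.7), np.float64(139.5))}
{'jaw': (np.int64(160), np.float64(46.8), np.float64(53.8), np.float64(100.8)), 'h': [(44, 20), (48, 40), (52, 47), (56, 39), (76, 25), (80, 43), (84, 41), (88, 42), (92, 43), (96, 42), (100, 41), (104, 44), (108, 43), (112, 42), (116, 43), (120, 42), (124, 43), (128, 44), (132, 40), (136, 47), (140, 23)], 'brick': (np.int64(866), np.float64(80.1), np.float64(110.8), np.float64(140.4))}
```

Request:
step_arm:
  motion: [0,0,0,0,0,0,0,0,0,0,0,0,0,0,0,0,0,0,0,0,0,0,0,0,0,0,0,0,0,0]
  hand: 1

```text
time_s: 11.88
position: [639.6, -140.5, 68.3]
tool_rot: [[0.976, 0.218, -0.0], [0.218, -0.976, 0.001], [-0.0, -0.001, -1.0]]
ft_force: [0.7, -0.5, -0.2]
opening: 0.998
grip_force: 0.0
```

Request:
step_arm:
  motion: [0,0,0,0,0,0,0,0,0,0,0,0,0,0,0,0,0,0,0,0,0,0,0,0,0,0,0,0,0,0,0,0,0,0,0,0]
  hand: -1

```text
time_s: 12.62
position: [639.7, -140.4, 69.9]
tool_rot: [[0.976, 0.219, 0.0], [0.219, -0.976, -0.0], [0.0, 0.0, -1.0]]
ft_force: [-4.1, 0.8, 8.0]
opening: 0.33
grip_force: 29.2
```

```bash
python3 - <<'E'
from h import *
print(jawmeas('scene'));print(jawmeas('top'))
p,d=cap('scene','s5');q,e=cap('top','t5')
C=clamp()
for n,pp,dd in (('scene',p,d),('top',q,e)):
    v,u=np.mgrid[0:420,0:560];Q=(ptd(n,np.c_[u.ravel(),v.ravel()],dd)-C[:3,3])@C[:3,:3];X,Y,Z=Q.T
    g=pp.reshape(-1,3).max(1)
    a=(abs(X)<40)&(Y>144)&(Y<175)&(Z>58)&(Z<75);print(n,'anvil top',a.sum(),np.percentile(Y[a],[2,50,98]),np.percentile(X[a],[2,98]))
cv2.imwrite('pics/s5c.png',cv2.resize(p[190:270,210:330,::-1],None,fx=6,fy=6,interpolation=cv2.INTER_CUBIC))
E
```

```text
{'jaw': (np.int64(154), np.float64(53.0), np.float64(59.6), np.float64(65.7)), 'h': [(52, 34), (56, 48), (60, 47), (64, 41), (80, 21), (84, 47), (88, 44), (92, 44), (96, 46), (100, 48), (104, 44), (108, 43), (112, 43), (116, 44), (120, 46), (124, 46), (128, 49), (132, 52), (136, 43), (140, 45), (144, 44), (148, 13)], 'brick': (np.int64(963), np.float64(84.4), np.float64(115.4), np.float64(147.2))}
{'jaw': (np.int64(158), np.float64(54.3), np.float64(61.2), np.float64(102.2)), 'h': [(52, 22), (56, 41), (60, 47), (64, 43), (84, 40), (88, 42), (92, 44), (96, 43), (100, 43), (104, 42), (108, 43), (112, 40), (116, 45), (120, 39), (124, 41), (128, 44), (132, 40), (136, 47), (140, 40), (144, 41), (148, 8)], 'brick': (np.int64(852), np.float64(86.5), np.float64(116.7), np.float64(146.5))}
scene anvil top 177 [148.67171409 154.451671   160.40380104] [-37.93332811  37.89176538]
top anvil top 214 [148.9358055  155.46077839 162.31384229] [-37.87091165  37.57127525]
```

View pics/s5c.png

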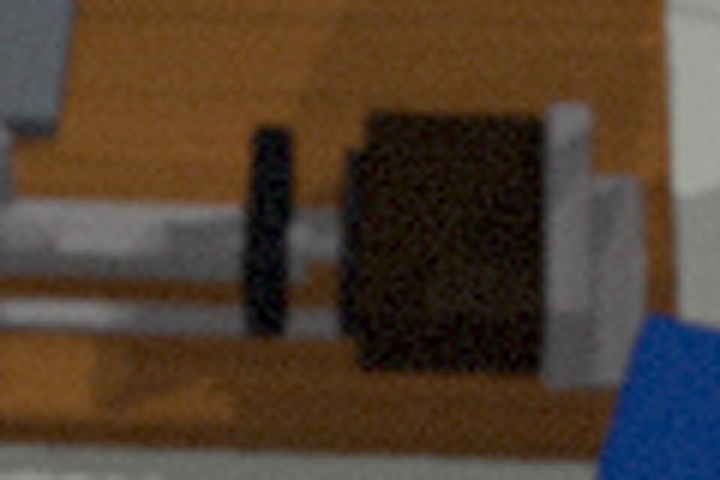

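The brick now looks seated at the anvil (crop x≈545), and the gap between jaw and pad has shrunk by about 3 mm. A full further tooth could reach about 11.5 mm, so I'll finish with a partial squeeze, closing in small steps.

Request:
step_arm:
  motion: [0,0,0,0,0,0,0,0,0,0,0,0,0,0,0,0,0,0,0,0,0,0,0,0,0,0,0,0,0,0]
  hand: 1

```text
time_s: 13.45
position: [639.6, -140.6, 68.3]
tool_rot: [[0.976, 0.218, -0.0], [0.218, -0.976, 0.0], [0.0, -0.0, -1.0]]
ft_force: [0.1, 0.1, -0.2]
opening: 0.998
grip_force: 0.0
```

Request:
step_arm:
  motion: [0,0,0,0,0,0,0,0,0,0,0,0,0,0,0,0,0,0,0,0,0,0,0,0,0,0,0,0,0,0]
  hand: 0.05

```text
time_s: 14.08
position: [640.0, -142.2, 68.9]
tool_rot: [[0.976, 0.217, 0.001], [0.217, -0.976, -0.001], [0.001, 0.002, -1.0]]
ft_force: [1.4, -4.6, 2.8]
opening: 0.523
grip_force: 2.5
```

```bash
cat > f.py <<'E'
from h import *
r=jawmeas('scene');print(r['jaw'],r['h'][:8],r['brick'])
s=env.observe();c=(np.linalg.inv(clamp())@[*s['position'],1])[:3];h=s['opening']*42.5
print(c.round(1),'plate y',c[1]-h,'theta',np.arctan((c[1]-h+120)/82),s['ft_force'],s['grip_force'])
E
python3 f.py
```

```text
(np.int64(154), np.float64(56.3), np.float64(62.6), np.float64(68.5)) [(52, 6), (56, 43), (60, 46), (64, 46), (68, 21), (80, 23), (84, 45), (88, 44)] (np.int64(959), np.float64(84.5), np.float64(115.4), np.float64(145.4))
[  1.3 -86.8  68.8] plate y -109.05709728101421 theta 0.1326661919433721 [ 1.99058168 -5.09646374  3.55101212] 2.4431742800516076
```

Request:
step_arm:
  motion: [0,0,0,0,0,0,0,0,0,0,0,0,0,0,0,0,0,0,0,0,0,0,0,0,0,0,0,0,0,0]
  hand: -0.15

```text
time_s: 14.75
position: [640.0, -142.2, 68.9]
tool_rot: [[0.976, 0.217, 0.001], [0.217, -0.976, -0.002], [0.001, 0.002, -1.0]]
ft_force: [0.7, -4.8, 3.4]
opening: 0.428
grip_force: 2.6
```

```bash
python3 f.py
```

```text
(np.int64(151), np.float64(57.9), np.float64(64.1), np.float64(70.1)) [(56, 29), (60, 45), (64, 47), (68, 43), (80, 24), (84, 45), (88, 46), (92, 44)] (np.int64(961), np.float64(84.4), np.float64(115.4), np.float64(145.7))
[  1.3 -87.   68.9] plate y -105.1491126970487 theta 0.17916632758328987 [ 0.617249   -5.24831113  3.66754724] 2.7021541446447372
```

Request:
step_arm:
  motion: [0,0,0,0,0,0,0,0,0,0,0,0,0,0,0,0,0,0,0,0,0,0,0,0,0,0,0,0,0,0]
  hand: -0.27

```text
time_s: 15.42
position: [639.9, -141.7, 69.1]
tool_rot: [[0.976, 0.218, 0.001], [0.218, -0.976, -0.001], [0.001, 0.001, -1.0]]
ft_force: [-0.2, -3.7, 5.0]
opening: 0.368
grip_force: 6.3
```

```bash
python3 f.py; python3 - <<'E'
from h import *
d=np.load('pics/s5.npy')
p,d=cap('scene','s6');C=clamp()
v,u=np.mgrid[0:420,0:560];Q=(ptd('scene',np.c_[u.ravel(),v.ravel()],d)-C[:3,3])@C[:3,:3];X,Y,Z=Q.T
cv2.imwrite('pics/s6c.png',cv2.resize(p[150:270,130:330,::-1],None,fx=4,fy=4,interpolation=cv2.INTER_CUBIC))
E
```

```text
(np.int64(150), np.float64(59.2), np.float64(65.8), np.float64(71.9)) [(56, 11), (60, 45), (64, 44), (68, 50), (72, 13), (80, 24), (84, 46), (88, 43)] (np.int64(970), np.float64(84.3), np.float64(115.4), np.float64(147.2))
[  1.4 -86.4  69.2] plate y -101.84910793336957 theta 0.21783984891667835 [-0.97732996 -4.70147246  5.92898229] 6.365247666835785
```

View pics/s6c.png

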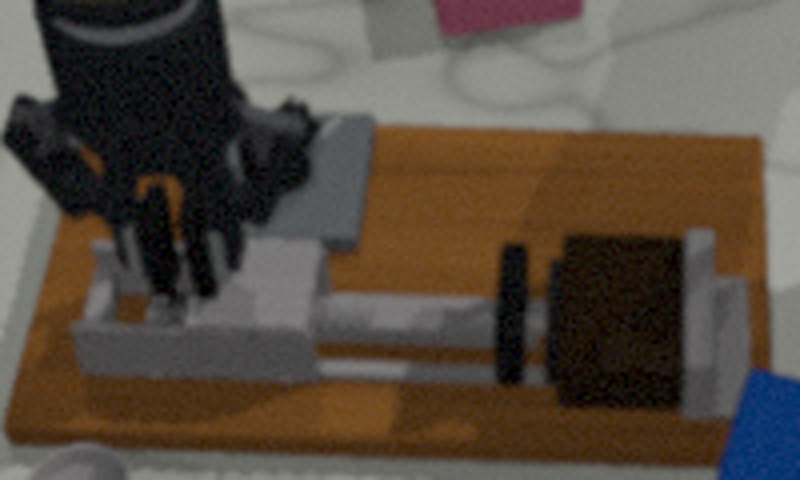

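The brick is against the stop (crop x≈685) and the pad is pressed in about 9 mm. The trigger is held at about 0.216 rad, with the fingers bearing on both plate and post. Handing in.

```bash
python3 -c "
from cell import env
print(env.finish_job())"
```

```text
the job is handed in; nothing more can be done
None
```

I handed the job in with the selector at three pips, the brick against the end stop, the pad pressed in by about 9 mm and the trigger still held at about 0.22 rad; finish_job returned no verdict.

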